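# Open the lacquering cabinet's pass box, inner gate checked first

## Task

The lacquered fittings are waiting in the pass box of the lacquering cabinet. First make sure by touch that its inner gate is shut: press the gate's knob down until you feel it firm and fully home, and hold it there for a moment, so that no fumes come out. Then squeeze the thumb button against the palm bar of the sloping outer hatch, slide the hatch all the way open until it latches there, and let go; leave the spool, the tin and the bag handle where they are.

Things in the scene. Friction and masses are not known exactly. Their poses are not given: they have to be found in the camera images.
- passbox: Fixed white pass box. Origin on the bench under the chamber's middle; x away from the robot at yaw 0, y left, z up. Spans x -124 to 130, y -80 to 235 mm. Its upper face rises away from the robot at 30 deg from level, from 100 mm at the front to 220 mm, then a level top. The hatch covers the opening in the slope at y -60 to 60 mm; the slope left of it is closed.
- gate_housing: Upright aluminium housing in which the inner gate slides, on the right of the chamber. Same frame as the pass box: y -112 to -80, x -90 to 110 mm, 235 mm high. Right of it a neck 180 mm high, then, y -203 to -640 mm, the grey lacquering cabinet, x -270 to 130 mm, 450 mm high, with a duct rising above it.
- gate_knob (a point): Centre of the top of the inner gate's round black knob, the gate's highest point: 52 mm in diameter, almost flat on top, 18 mm stem. It is pushed straight down. Gate shut: 285 mm above the bench, 50 mm above the housing; it rides up with the gate. Axes as the pass box.
- gate (a joint): Height of the inner gate above shut, m: 0 is fully home (flange resting on the housing), 0.11 fully open; starts anywhere from 0 to 0.028. Stiff in its grooves, it stays where it is left. Pushing it down takes about 3 N, more if fast, until it meets its seat, which is firm.
- hatch_grip (a point): Middle of the outer hatch's squeeze grip as it is with the button in; rides with the hatch. x up the slope, y to the left (opening), z square out of the slope (30 deg from vertical, towards the robot). Palm bar: black, 50 mm along y, outer side at x +17.5, top z +19 mm. Thumb button: see thumb. Gripped along x: 44 mm across, 35 squeezed. Hatch plate's face at z -23 mm.
- hatch (a joint): Travel of the outer hatch (plate 170 x 150 mm) to the left along the slope, m: 0 shut, its start; 0.14 fully open at the stop. About 3 N moves it once unlocked; it stays where left. Button out, a steel tongue in a notch of the lower guide locks it at 0 (3 mm play). From 0.127 on, the tongue drops into a second notch when the button is let go and latches it open.
- thumb (a joint): Travel of the grey ribbed thumb button, m: 0 out (sprung), 0.009 fully in. In front of the palm bar, 40 mm along y, outer side at x -26.5 mm of hatch_grip, top z +17 mm. Pushed up the slope (+x), 4 N at first, 11 N fully in; the tongue is free from 0.0045. The tongue lies on the hatch from the button to the lower guide, below z -16 mm; guides reach z -15 mm.
- spool_center (a point): Bystander: middle of a thread spool, 42 mm in diameter and 52 mm high, standing on the level top of the pass box.
- tin_center (a point): Bystander: middle of a lacquer tin, 72 mm in diameter and 85 mm high, standing on the bench in front of the pass box.
- bag_handle_center (a point): Bystander: middle of a black bag handle with brass rings, 220 mm long, 22 mm thick, lying on the bench in front of the pass box.

How it is judged (in metres and radians):
On the way, in this order (a step that is already met when the one before it is completed fails the run):
1. the inner gate is pressed firmly (over 3 N) while fully home (within 3 mm), the outer hatch still shut (value of joint gate below 0.003 m and contact force between gate and anything else above 3 N and value of joint hatch below 0.008 m), for 0.2 s.
2. the outer hatch is slid open (over 125 mm) (value of joint hatch above 0.125 m), for 0.1 s.
At the end, for the whole second after the job is handed in: The inner gate is home (within 3 mm), the outer hatch is open by more than 125 mm of its 140 mm and at rest, and its thumb button is out (within 2.5 mm), latched (value of joint gate below 0.003 m and value of joint hatch above 0.125 m and value of joint thumb below 0.0025 m and velocity of joint hatch between -0.01 and 0.01 m/s); the robot touches nothing.
It fails at once if the outer hatch is opened (over 10 mm) while the inner gate is not home (over 4 mm) (value of joint hatch above 0.01 m and value of joint gate above 0.004 m).
It fails at once if the spool, the tin or the bag handle is moved by more than 30 mm (distance of any of spool_center, tin_center, bag_handle_center from where it was at the start of the episode above 0.03 m).
It also fails if it takes over 48 s, if anything falls off the work surface, if the arm or the gripper's body presses on something with over 40 N, if the wrist force passes 120 N, or if a joint passes its speed limit or range.

## Robot

A 7-joint arm with a two-finger parallel gripper is mounted at the origin on the work surface. World frame = base frame: x ahead of the robot, y to its left, z up, the work surface at z = 0. Lengths are in mm, angles in rad, forces in N, time in s.
With the tool pointing down it reaches from about 400 to 750 mm from the base axis. Payload 19.5 kg.
Tool frame: the origin (TCP) lies at the very end of the fingers, on their centre line; the grasp point (between the pads) lies 19 mm behind it; z points along the fingers, y is the line along which they close (so a half turn about z gives the same grasp; the last joint's range is limited). The gripper opens to 85 mm and grips with 20 to 120 N. Pads are 22 mm wide; open, the fingers measure 114 mm over their backs; the gripper's body (76 mm by 85 mm) begins 54 mm behind the grasp point. The pads swing forward as they close: fully open they stand 13 mm farther back than shut.
Start: joints at [1.3, 0.707, -0.028, 1.485, 0.022, 0.951, -0.075], TCP at [130.41, -559.989, 231.268] pointing down, gripper open.
Joint ranges: [-2.71, 2.71], [-0.32, 2.16], [-1.57, 1.52], [0, 2.45], [-1.46, 4.6], [0, 2.02], [-2.83, 2.83]. Speed limits (rad/s): [1.89, 1.89, 2.57, 2.57, 3.01, 3.01, 3.01].

## Interface

Orientations are given as a 3x3 rotation matrix whose columns are the frame's x, y, z axes.
In Python, from station import telemetry, read_camera, camera_model, job gives the robot as it stands. The module is installed in compiled form; this text tells all that it offers.
- The arm moves only by the tool arm_command, never from a script. Its argument "commands" is a list of rows, each a list of 7 numbers: the turn, a rotation vector about the tool's x, y, z in degrees, then the shift along the tool's x, y, z in mm, then the closure, from -1 (fully open) to 1 (shut). A call has 1 to 8 rows; each row shifts and turns the commanded pose from where the row before left it, along the tool's axes as they then stand; what a row does not reach is not made up. A row lasts 1/10 s, in which the tool goes at most 50 mm and 8.59 degrees, less where a joint would pass 70% of its speed; a pose out of reach is approached as far as the arm can. A call with a gripper value outside its range is refused whole. The fingers move at their own pace and stop on an object; the grip force is fixed at half the most. Time passes only in rows, so rows that do not move let the fingers close. It gives the time, the measured TCP pose, the force, the opening and the grip force at its end, in the units of the state.
- telemetry.observe(): the state, without advancing time (a new reading comes with each control period).
- read_camera(name): name is "side" or "top"; returns the picture (420x560x3 uint8, red, green, blue); there is no depth.
- camera_model(name): a dict with "intrinsics" (3x3 intrinsics, pixels), "k1" (the pictures are not rectified: a ray, as slopes to the right and down, at radius r is drawn at 1 + k1 r^2 times it, then the intrinsics apply), "R" (3x3) and "t" (3): a world point X has camera coordinates R X + t. Camera axes: x right, y down, z forward; pixel columns grow to the right and rows downward; lengths in mm; the calibration is good to about 2 mm. A picture is of the moment at which its call begins. camera_model takes no time and is no camera call.
- job.close_job(): hands the job in; it is judged then, once.
The state is a dict: "time": time; "joint_pos": joint angles; "joint_vel": joint speeds; "joint_torque": joint torques, N m; "tool_pos": TCP position; "tcp_rot": TCP orientation; "ft_force": force on the tool from outside, world axes, zero at the start; "wrist_torque": the same for the moment, N m; "opening": opening from 0.0 (shut) to 1.0 (fully open); "grip_force": force on a finger pad.
Only numpy, scipy, OpenCV 4.12 (cv2) and the standard library are available. Lean on these libraries where they do the work, as an engineer would, in place of code of your own. Each camera call takes 0.05 s, during which the arm holds its last target. There are 200 camera calls.

## Working session

There is one attempt and no reset: what is moved stays moved. The work goes in short steps, Python scripts to look and compute and a tool call to move; the robot and the scene stay as the last step left them, time stands still between calls to the robot, and variables do not carry over. Pictures are saved under pics/ and viewed, at most 11 in all, crops included, and the job is handed in when it is done.

Besides the shell and the picture viewer there is one more tool, called after "Request:" by a JSON object that holds its "api" and its "payload". arm_command: Moves the arm, as the interface text tells. Its arguments: {"type":"object","properties":{"commands":{"type":"array","items":{"type":"array","items":{"type":"number"}}}},"required":["commands"]}

```bash
mkdir -p pics; python3 - <<'E'
from station import telemetry, read_camera, camera_model
import cv2
for n in("side","top"):
    im=read_camera(n); cv2.imwrite(f"pics/{n}0.png",im[:,:,::-1]); m=camera_model(n); print(n,m)
    R,t=m["R"],m["t"]; import numpy as np; print(-np.array(R).T@np.array(t))
print(telemetry.observe())
E
```

```text
side {'intrinsics': array([[434.27221983,   0.        , 281.82445394],
       [  0.        , 434.27221983, 212.37168939],
       [  0.        ,   0.        ,   1.        ]]), 'k1': 0.04854737484516858, 'R': array([[-0.97801457, -0.20833735, -0.00911341],
       [-0.1389187 ,  0.68348475, -0.71662416],
       [ 0.15552845, -0.69960285, -0.6974    ]]), 't': array([614.97493815, 122.68991359, 815.59868786])}
[491.64957021 614.86072474 662.32559846]
top {'intrinsics': array([[464.06428699,   0.        , 281.71843601],
       [  0.        , 464.06428699, 200.62986932],
       [  0.        ,   0.        ,   1.        ]]), 'k1': -0.005004977068684878, 'R': array([[ 0.00457351, -0.99997847, -0.00470518],
       [-0.99039724, -0.00387944, -0.13819646],
       [ 0.13817523,  0.00529204, -0.99039366]]), 't': array([ 120.16565771,  589.04702154, 1061.92898161])}
[ 436.1086768   116.82847686 1133.69734492]
{'time': 0.1, 'joint_pos': array([ 1.30030118,  0.70696107, -0.02762261,  1.48493575,  0.02197666,
        0.95090702, -0.07549958]), 'joint_vel': array([ 0.00016321, -0.00355914,  0.00037614, -0.00275584,  0.0002259 ,
       -0.00183673, -0.00081279]), 'joint_torque': array([ 1.54870831e-03, -8.84292483e+01,  1.23645354e+00, -2.36451763e+01,
        1.70411810e-02,  5.06478988e-03,  5.25811288e-05]), 'tool_pos': array([ 130.37009794, -559.79264361,  230.923805  ]), 'tcp_rot': array([[ 9.73942613e-01,  2.26794494e-01, -2.10276605e-04],
       [ 2.26794592e-01, -9.73942210e-01,  8.85323786e-04],
       [-4.01070084e-06, -9.09944158e-04, -9.99999586e-01]]), 'ft_force': array([ 0.53776787, -0.28825391, -0.1462002 ]), 'wrist_torque': array([-0.07010214,  0.00469332,  0.04032999]), 'grip_force': 0.0, 'opening': 0.9956156248777092}
```

View pics/side0.png

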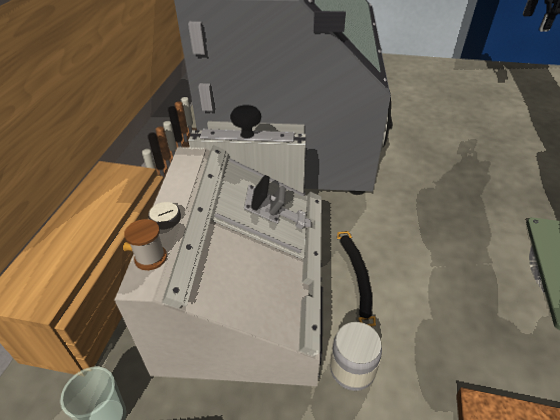

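View pics/top0.png

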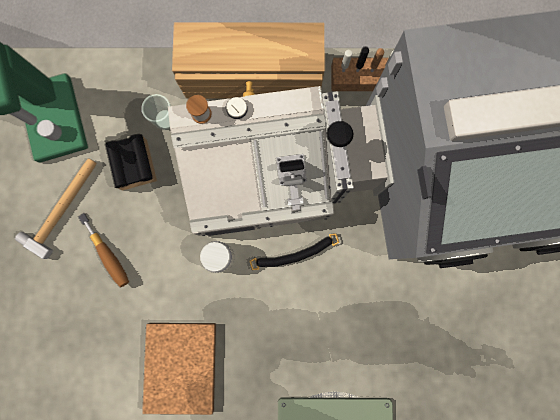

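```bash
cat > h.py <<'E'
import numpy as np, cv2
from station import telemetry, read_camera, camera_model
def ray(n,uv):
    m=camera_model(n);K=m["intrinsics"];R=m["R"];t=m["t"]
    d=np.array([(uv[0]-K[0,2])/K[0,0],(uv[1]-K[1,2])/K[1,1]]);p=d.copy()
    for _ in range(20): p=d/(1+m["k1"]*(p@p))
    v=R.T@np.array([p[0],p[1],1]); return -R.T@t, v/np.linalg.norm(v)
def onz(n,uv,z):
    c,v=ray(n,uv); return c+v*(z-c[2])/v[2]
def tri(a,b):
    (c1,v1),(c2,v2)=ray("side",a),ray("top",b)
    s=np.linalg.lstsq(np.c_[v1,-v2],c2-c1,rcond=None)[0]
    p,q=c1+v1*s[0],c2+v2*s[1]; return (p+q)/2,np.linalg.norm(p-q)
def proj(n,X):
    m=camera_model(n);p=m["R"]@np.array(X,float)+m["t"];p=p[:2]/p[2];p=p*(1+m["k1"]*(p@p))
    K=m["intrinsics"];return p*K[0,0]+K[:2,2]
E
python3 - <<'E'
import cv2
s=cv2.imread("pics/side0.png")[95:305,115:335]; t=cv2.imread("pics/top0.png")[75:245,160:370]
cv2.imwrite("pics/sc.png",cv2.resize(s,None,fx=2.8,fy=2.8,interpolation=2)); cv2.imwrite("pics/tc.png",cv2.resize(t,None,fx=3.5,fy=3.5,interpolation=2))
E
```

```text
(no output)
```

View pics/sc.png

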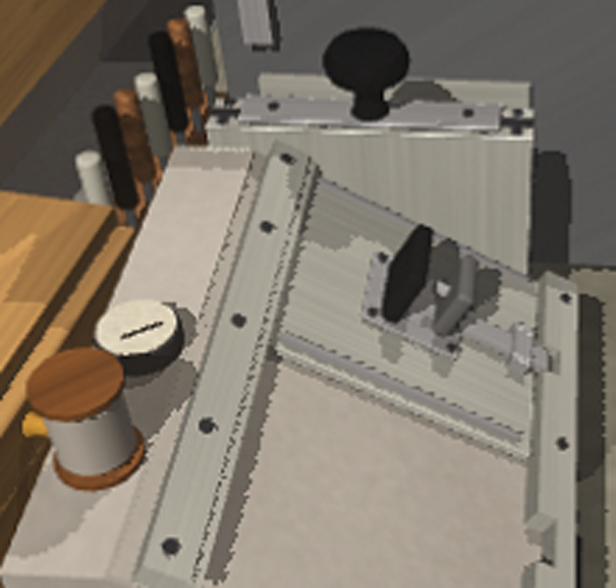

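View pics/tc.png

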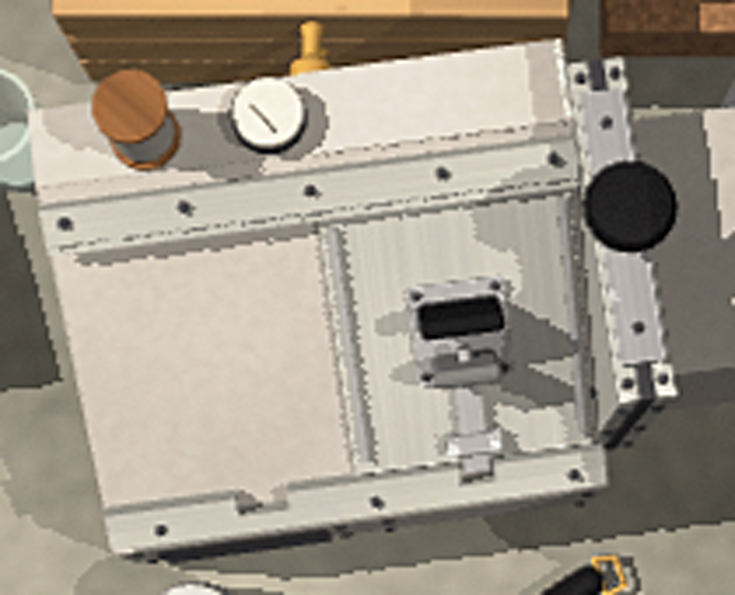

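```bash
python3 - <<'E'
from h import *
S=lambda c:((c[0]+.5)/2.8-.5+115,(c[1]+.5)/2.8-.5+95)
T=lambda c:((c[0]+.5)/3.5-.5+160,(c[1]+.5)/3.5-.5+75)
P={}
for n,a,b in [("knob",(366,51),(631,206)),("UL",(170,546),(65,223)),("UR",(287,157),(555,159)),("LR",(565,298),(574,474)),("LM",(561,443),(376,502)),
 ("U3",(238,320),(310,191)),("boltTL",(382,257),(417,296)),("boltBL",(373,312),(427,378)),("barTopL",(412,240),(418,318))]:
    P[n],e=tri(S(a),T(b)); print(n,P[n].round(1),round(e,1))
d=P["UL"]-P["UR"];print("yaw",np.degrees(np.arctan2(-d[0],d[1])));d=P["LM"]-P["LR"];print(np.degrees(np.arctan2(-d[0],d[1])))
for z in (285,299,313): print(z,onz("top",T((631,206)),z),onz("side",S((366,51)),z))
E
```

```text
knob [684.9  11.6 278.7] 0.8
UL [689.9 331.9 221.5] 0.1
UR [728.9  48.3 222.2] 0.0
LR [556.6  30.1 120.9] 0.5
LM [539.1 154.1 121.6] 1.0
U3 [709.3 190.3 222.2] 0.1
boltTL [647.5 128.  223.5] 1.0
boltBL [631.8 126.  177.8] 48.5
barTopL [630.7 127.1 237.9] 0.4
yaw 7.826811811809896
8.011146864117167
285 [682.6292376   12.28939979 285.        ] [682.15024716  21.3548217  285.        ]
299 [678.56266679  14.01386268 299.        ] [675.08205595  43.37581014 299.        ]
313 [674.49609598  15.73832557 313.        ] [668.01386475  65.39679858 313.        ]
```

```bash
python3 - <<'E'
from h import *
S=lambda c:((c[0]+.5)/2.8-.5+115,(c[1]+.5)/2.8-.5+95)
T=lambda c:((c[0]+.5)/3.5-.5+160,(c[1]+.5)/3.5-.5+75)
B={}
for n,a,b in [("boltTL",(373,312),(417,296)),("boltBL",(453,347),(427,378)),("boltTR",(382,257),(496,286))]:
    B[n],e=tri(S(a),T(b)); print(n,B[n].round(1),round(e,1))
y=np.radians(7.9);c,s=np.cos(y),np.sin(y)
ey=np.array([-s,c,0]);ex=np.array([c*.866,s*.866,.5]);n=np.cross(ex,ey)
LR=np.array([556.6,30.1,120.9]);UR=np.array([728.9,48.3,222.2])
print("guide normal offs",LR@n,UR@n,"bolts",[b@n for b in B.values()],[b@ex for b in B.values()],[b@ey for b in B.values()])
for nm,roi in (("side",(160,225,240,285)),("top",(155,185,272,312))):
    im=cv2.imread(f"pics/{nm}0.png");r0,r1,c0,c1=roi
    m=(im[r0:r1,c0:c1].max(2)<45).astype(np.uint8)
    k,l,st,ce=cv2.connectedComponentsWithStats(m);i=1+st[1:,4].argmax()
    print(nm,st[i]+[c0,r0,0,0,0],ce[i]+[c0,r0]);q=np.argwhere(l==i)[:,::-1]+[c0,r0];print(cv2.boxPoints(cv2.minAreaRect(q.astype(np.int32))).round(1).tolist())
k=np.array([682.6,12.3,285])
O=k-np.array([c*10+s*96,s*10-c*96,285]);print("O",O)
G0=O+np.array([c,s,0])*0
# plane z: slope through box x=-124,z=100
p0=O+np.array([-124*c,-124*s,100]);print("slope n offs",p0@n)
E
```

```text
boltTL [656.3 128.4 180.7] 1.0
boltBL [610.9 122.4 155.3] 1.1
boltTR [663.   81.1 181.2] 0.0
guide normal offs -173.02792403708045 -171.8852596639987 bolts [np.float64(-177.3417356449445), np.float64(-176.46469355131083), np.float64(-176.97778289601308)] [np.float64(668.6357305213539), np.float64(616.23663255929), np.float64(668.9993612005085)] [np.float64(36.999697688293736), np.float64(37.23765623258506), np.float64(-10.792112171482389)]
side [252 175  17  35 347] [260.17002882 192.42074928]
[[250.6999969482422, 208.39999389648438], [257.0, 173.5], [269.8999938964844, 175.89999389648438], [263.6000061035156, 210.6999969482422]]
top [280 160  24  12 222] [291.22072072 165.48648649]
[[279.20001220703125, 162.1999969482422], [302.20001220703125, 159.1999969482422], [303.5, 168.6999969482422], [280.5, 171.6999969482422]]
O [659.50022895 106.01446301   0.        ]
slope n offs -185.3061637613633
```

```bash
python3 - <<'E'
from h import *
y=np.radians(7.9);c,s=np.cos(y),np.sin(y)
ey=np.array([-s,c,0]);ex=np.array([c*.866,s*.866,.5]);n=np.cross(ex,ey)
def onn(nm,uv,o):
    p,v=ray(nm,uv);return p+v*(o-p@n)/(v@n)
for uv,o in (((291.9,170.7),-138),((290.7,160.2),-138),((290.7,160.2),-160),((290.7,160.2),-177),((279.7,167),-138),((303,164.5),-138)):
    q=onn("top",uv,o);print(uv,o,q@ex,q@ey)
# predicted projection of bar corners for gx
for gx in (636,640,644):
    G=gx*ex+13.6*ey-157*n
    print(gx,G.round(1),"bar",[(a,b,z,proj("side",G+a*ex+b*ey+z*n).round(1).tolist()) for a,b,z in((17.5,25,19),(17.5,-25,19),(17.5,25,-20),(17.5,-25,-20))])
    print("  but",[proj("side",G-26.5*ex+b*ey+17*n).round(1).tolist() for b in(20,-20)],[proj("top",G-26.5*ex+b*ey+17*n).round(1).tolist() for b in(20,-20)])
im=cv2.imread("pics/side0.png")[165:235,235:325];cv2.imwrite("pics/g.png",cv2.resize(im,None,fx=8,fy=8,interpolation=2))
E
```

```text
(291.9, 170.7) -138 653.425350588238 14.223402726099922
(290.7, 160.2) -138 675.857984038923 14.191923483448655
(290.7, 160.2) -160 669.0062015609882 13.170549263715609
(290.7, 160.2) -177 663.7116423734931 12.381305548467328
(279.7, 167) -138 664.6630794659168 37.908350556779396
(303, 164.5) -138 663.4294478302226 -9.583342567083907
636 [621.4 100.  182. ] bar [(17.5, 25, 19, [267.2, 195.3]), (17.5, -25, 19, [270.1, 175.1]), (17.5, 25, -20, [255.9, 210.3]), (17.5, -25, -20, [259.2, 190.0])]
  but [[290.9, 205.2], [292.3, 188.8]] [[284.9, 191.6], [304.0, 189.1]]
640 [624.9 100.4 184. ] bar [(17.5, 25, 19, [264.9, 194.3]), (17.5, -25, 19, [268.0, 174.0]), (17.5, 25, -20, [253.7, 209.3]), (17.5, -25, -20, [257.2, 189.0])]
  but [[288.8, 204.2], [290.2, 187.9]] [[284.7, 189.8], [303.8, 187.3]]
644 [628.3 100.9 186. ] bar [(17.5, 25, 19, [262.7, 193.2]), (17.5, -25, 19, [265.8, 173.0]), (17.5, 25, -20, [251.5, 208.4]), (17.5, -25, -20, [255.1, 188.1])]
  but [[286.6, 203.2], [288.2, 186.9]] [[284.4, 188.0], [303.6, 185.5]]
```

View pics/g.png

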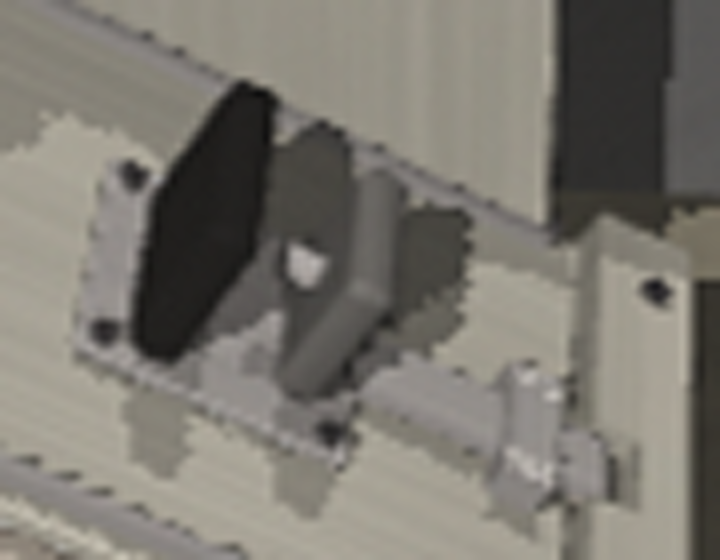

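Request:
{"api": "arm_command", "payload": {"commands": [[0,0,0,0,-31,-38,1],[0,0,0,0,-31,-38,1],[0,0,0,0,-31,-38,1],[0,0,0,0,-31,-38,1],[0,0,0,0,-31,-38,1]]}}

```text
time: 0.6
tool_pos: [94.9, -407.5, 422.6]
tcp_rot: [[0.974, 0.227, -0.0], [0.227, -0.974, 0.0], [0.0, -0.0, -1.0]]
ft_force: [-0.3, 0.1, -0.0]
opening: 0.143
grip_force: 0.0
```

Request:
{"api": "arm_command", "payload": {"commands": [[0,0,-6.5,47.5,-2.7,0,1],[0,0,-6.5,47.5,-2.7,0,1],[0,0,-6.5,47.5,-2.7,0,1],[0,0,-6.5,47.5,-2.7,0,1],[0,0,-6.5,47.5,-2.7,0,1],[0,0,-6.5,47.5,-2.7,0,1],[0,0,-6.5,47.5,-2.7,0,1],[0,0,-6.5,47.5,-2.7,0,1]]}}

```text
time: 1.4
tool_pos: [381.6, -175.3, 421.1]
tcp_rot: [[0.417, 0.909, -0.0], [0.909, -0.417, 0.0], [0.0, -0.0, -1.0]]
ft_force: [1.0, -0.1, 0.3]
opening: 0.004
grip_force: 0.0
```

Request:
{"api": "arm_command", "payload": {"commands": [[0,0,-6.5,47.5,-2.7,0,1],[0,0,-6.5,47.5,-2.7,0,1],[0,0,-6.5,47.5,-2.7,0,1],[0,0,-6.5,47.5,-2.7,0,1],[0,0,-6.8,0,0,0,1],[0,0,0,0,0,0,1]]}}

```text
time: 2.0
tool_pos: [419.5, 8.4, 421.2]
tcp_rot: [[-0.142, 0.99, -0.0], [0.99, 0.142, 0.0], [0.0, -0.0, -1.0]]
ft_force: [-0.7, -1.1, -0.4]
opening: -0.001
grip_force: 0.0
```

Request:
{"api": "arm_command", "payload": {"commands": [[0,0,0,-4.6,37.3,12.3,1],[0,0,0,-4.6,37.3,12.3,1],[0,0,0,-4.6,37.3,12.3,1],[0,0,0,-4.6,37.3,12.3,1],[0,0,0,-4.6,37.3,12.3,1],[0,0,0,-4.6,37.3,12.3,1],[0,0,0,-4.6,37.3,12.3,1],[0,0,0,0,0,0,1]]}}

```text
time: 2.8
tool_pos: [684.3, 10.5, 330.6]
tcp_rot: [[-0.132, 0.991, -0.005], [0.991, 0.132, -0.0], [0.0, -0.005, -1.0]]
ft_force: [-1.3, 0.4, -2.1]
opening: 0.001
grip_force: 0.0
```

```bash
python3 - <<'E'
from h import *
a=read_camera("side")[60:270,130:410];b=read_camera("top")[60:270,200:480]
cv2.imwrite("pics/k.png",cv2.resize(np.hstack([a,b]),None,fx=1.42,fy=1.42)[:,:,::-1])
print(telemetry.observe()["ft_force"],telemetry.observe()["tool_pos"])
E
```

```text
[-1.44099153  0.28684654  0.16787162] [682.06548815  10.84087927 334.10928915]
```

View pics/k.png

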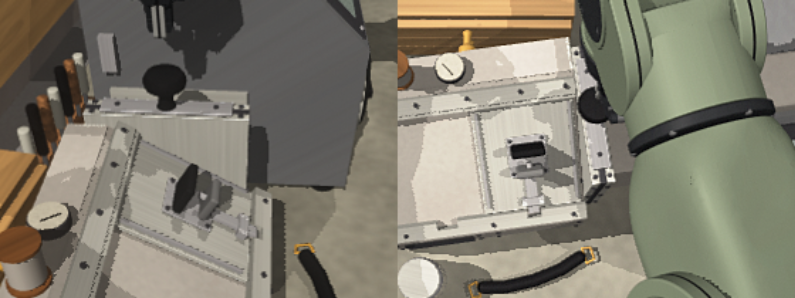

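Request:
{"api": "arm_command", "payload": {"commands": [[0,0,0,0,0,5,1],[0,0,0,0,0,4,1],[0,0,0,0,0,4,1],[0,0,0,0,0,4,1],[0,0,0,0,0,3,1],[0,0,0,0,0,3,1],[0,0,0,0,0,3,1]]}}

```text
time: 3.6
tool_pos: [682.0, 11.8, 309.3]
tcp_rot: [[-0.138, 0.99, 0.0], [0.99, 0.138, 0.0], [0.0, 0.0, -1.0]]
ft_force: [0.6, -0.4, 0.4]
opening: 0.002
grip_force: 0.0
```

Request:
{"api": "arm_command", "payload": {"commands": [[0,0,0,0,0,3,1],[0,0,0,0,0,3,1],[0,0,0,0,0,3,1],[0,0,0,0,0,3,1]]}}

```text
time: 4.0
tool_pos: [682.0, 11.8, 297.2]
tcp_rot: [[-0.138, 0.99, -0.0], [0.99, 0.138, 0.0], [0.0, -0.0, -1.0]]
ft_force: [-0.2, 0.0, -0.2]
opening: -0.002
grip_force: 0.0
```

Request:
{"api": "arm_command", "payload": {"commands": [[0,0,0,0,0,2,1],[0,0,0,0,0,2,1],[0,0,0,0,0,2,1]]}}

```text
time: 4.3
tool_pos: [682.0, 11.8, 291.4]
tcp_rot: [[-0.138, 0.99, 0.0], [0.99, 0.138, 0.0], [0.0, 0.0, -1.0]]
ft_force: [0.0, 0.5, 0.3]
opening: 0.001
grip_force: 0.0
```

Request:
{"api": "arm_command", "payload": {"commands": [[0,0,0,0,0,2,1],[0,0,0,0,0,1,1]]}}

```text
time: 4.5
tool_pos: [682.0, 11.8, 288.3]
tcp_rot: [[-0.138, 0.99, -0.0], [0.99, 0.138, 0.0], [0.0, -0.0, -1.0]]
ft_force: [0.4, 0.4, -0.0]
opening: -0.002
grip_force: 0.0
```

Request:
{"api": "arm_command", "payload": {"commands": [[0,0,0,0,0,1,1],[0,0,0,0,0,1,1]]}}

```text
time: 4.7
tool_pos: [682.0, 11.8, 286.5]
tcp_rot: [[-0.138, 0.99, 0.0], [0.99, 0.138, 0.0], [0.0, 0.0, -1.0]]
ft_force: [0.5, -0.4, 0.9]
opening: -0.002
grip_force: 0.0
```

Request:
{"api": "arm_command", "payload": {"commands": [[0,0,0,0,0,1,1],[0,0,0,0,0,1,1]]}}

```text
time: 4.9
tool_pos: [682.1, 11.8, 284.7]
tcp_rot: [[-0.138, 0.99, 0.001], [0.99, 0.138, 0.0], [0.0, 0.001, -1.0]]
ft_force: [-0.3, 0.2, 13.0]
opening: -0.0
grip_force: 6.7
```

Request:
{"api": "arm_command", "payload": {"commands": [[0,0,0,0,0,1,1]]}}

```text
time: 5.0
tool_pos: [682.2, 11.8, 284.6]
tcp_rot: [[-0.137, 0.991, 0.002], [0.991, 0.137, 0.0], [0.0, 0.002, -1.0]]
ft_force: [-5.2, -0.9, 21.5]
opening: 0.004
grip_force: 10.9
```

Request:
{"api": "arm_command", "payload": {"commands": [[0,0,0,0,0,0,1],[0,0,0,0,0,0,1],[0,0,0,0,0,0,1],[0,0,0,0,0,0,1],[0,0,0,0,0,0,1]]}}

```text
time: 5.5
tool_pos: [682.2, 11.8, 284.7]
tcp_rot: [[-0.137, 0.991, 0.002], [0.991, 0.137, 0.0], [0.0, 0.002, -1.0]]
ft_force: [-3.4, -0.4, 13.2]
opening: -0.001
grip_force: 6.9
```

Request:
{"api": "arm_command", "payload": {"commands": [[0,0,0,0,0,-5,1],[0,0,0,0,0,-15,1],[0,0,0,0,0,-20,1],[0,0,0,0,0,-30,1],[0,0,0,0,0,0,-1]]}}

```text
time: 6.0
tool_pos: [682.6, 12.1, 356.9]
tcp_rot: [[-0.137, 0.991, 0.005], [0.991, 0.137, 0.001], [0.0, 0.005, -1.0]]
ft_force: [1.7, 0.4, -0.5]
opening: 0.162
grip_force: 0.0
```

```bash
python3 - <<'E'
from h import *
y=np.radians(7.9);c,s=np.cos(y),np.sin(y)
ey=np.array([-s,c,0]);ex=np.array([c*.866,s*.866,.5]);n=np.cross(ex,ey)
G=645.5*ex+13.6*ey-157*n
o=telemetry.observe();p=o["tool_pos"];R=o["tcp_rot"];print(p,R.round(3).tolist(),G)
from scipy.spatial.transform import Rotation as Q
Rt=np.c_[ey,ex,-n];print(Rt.round(3).tolist());print("rotvec tool deg",Q.from_matrix(R.T@Rt).as_rotvec(degrees=True))
for z in (80,-8):
    T=G+z*n;print(z,T,"in R now",R.T@(T-p),"in Rt",Rt.T@(T-p))
E
```

```text
[682.58379016  12.1130022  356.87160603] [[-0.137, 0.991, 0.005], [0.991, 0.137, 0.001], [0.0, 0.005, -1.0]] [629.58350852 101.09223913 186.788     ]
[[-0.137, 0.858, 0.495], [0.991, 0.119, 0.069], [0.0, 0.5, -0.866]]
rotvec tool deg [-2.97304559e+01 -2.10985876e-02 -1.74382517e-02]
80 [589.96312999  95.59445729 256.068     ] in R now [ 95.36032513 -80.76101426 100.4647898 ] in Rt [  95.41937586 -119.91351837   47.16213797]
-8 [633.54554637 101.64201732 179.86      ] in R now [ 95.3361496  -37.12098269 176.87948946] in Rt [  95.41937586 -119.91351837  135.15826597]
```

Request:
{"api": "arm_command", "payload": {"commands": [[0,0,0,31.8,-27,20,-1],[0,0,0,31.8,-27,20,-1],[0,0,0,31.8,-27,20,-1],[-7.4,0,0,0,0,0,-1],[-7.4,0,0,0,0,0,-1],[-7.4,0,0,0,0,0,-1],[-7.5,0,0,0,0,0,-1],[0,0,0,0,0,0,-1]]}}

```text
time: 6.8
tool_pos: [601.4, 84.4, 300.2]
tcp_rot: [[-0.137, 0.876, 0.463], [0.991, 0.123, 0.059], [-0.005, 0.466, -0.885]]
ft_force: [0.0, 0.0, -0.2]
opening: 1.001
grip_force: 0.0
```

```bash
cat > w.py <<'E'
from h import *
from scipy.spatial.transform import Rotation as Q
y=np.radians(7.9);c,s=np.cos(y),np.sin(y)
ey=np.array([-s,c,0]);ex=np.array([c*.866,s*.866,.5]);n=np.cross(ex,ey)
G=645.5*ex+13.6*ey-157*n;Rt=np.c_[ey,ex,-n]
o=telemetry.observe();p=o["tool_pos"];R=o["tcp_rot"]
print("t",o["time"],"p",p.round(1),"rv",Q.from_matrix(R.T@Rt).as_rotvec(degrees=True).round(2),"f",o["ft_force"].round(1),o["opening"],o["joint_pos"].round(2))
print("tcp in grip frame ex,ey,n",[round((p-G)@a,1) for a in(ex,ey,n)])
for z in (40,-8): print(z,(R.T@(G+z*n-p)).round(1))
E
python3 w.py
```

```text
t 6.8 p [601.4  84.4 300.2] rv [-2.21  0.3   0.11] f [ 0.   0.  -0.2] 1.0008138781757137 [ 0.01  0.51 -0.37  1.81  0.63  0.43 -0.65]
tcp in grip frame ex,ey,n [np.float64(30.5), np.float64(-12.7), np.float64(113.3)]
40 [ 13.1 -27.7  74.3]
-8 [ 13.4 -25.8 122.3]
```

Request:
{"api": "arm_command", "payload": {"commands": [[-2.2,0.3,0.1,6.5,-14,10,-1],[0,0,0,6.5,-14,20,-1],[0,0,0,0,0,20,-1],[0,0,0,0,0,0,-1]]}}

```text
time: 7.2
tool_pos: [602.0, 97.2, 241.4]
tcp_rot: [[-0.136, 0.861, 0.49], [0.991, 0.12, 0.065], [-0.003, 0.495, -0.869]]
ft_force: [-0.5, -1.0, -0.7]
opening: 1.0
grip_force: 0.0
```

```bash
python3 w.py; python3 - <<'E'
from h import *
a=read_camera("side")[110:290,180:400];b=read_camera("top")[60:240,200:420]
cv2.imwrite("pics/g2.png",cv2.resize(np.hstack([a,b]),None,fx=1.8,fy=1.8)[:,:,::-1])
E
```

```text
t 7.2 p [602.   97.2 241.4] rv [-0.35  0.17  0.01] f [-0.5 -1.  -0.7] 0.9998875003444846 [-0.19  0.59 -0.08  1.94  0.79  0.14 -0.87]
tcp in grip frame ex,ey,n [np.float64(3.1), np.float64(-0.0), np.float64(61.2)]
40 [ 0.1 -3.  21.2]
-8 [ 0.2 -2.7 69.2]
```

View pics/g2.png

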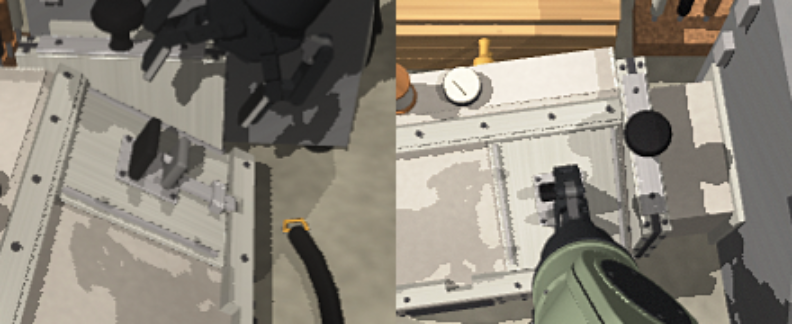

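Request:
{"api": "arm_command", "payload": {"commands": [[-0.3,0.2,0,0,-3,20,-1],[0,0,0,0,0,15,-1],[0,0,0,0,0,10,-1],[0,0,0,0,0,0,-1]]}}

```text
time: 7.7
tool_pos: [621.5, 99.4, 202.6]
tcp_rot: [[-0.137, 0.857, 0.497], [0.991, 0.117, 0.071], [0.002, 0.502, -0.865]]
ft_force: [-0.4, -0.1, 0.4]
opening: 1.0
grip_force: 0.0
```

```bash
python3 w.py
```

```text
t 7.7 p [621.5  99.4 202.6] rv [ 0.12 -0.09 -0.09] f [-0.4 -0.1  0.4] 1.0004361949698133 [-0.27  0.68  0.06  1.93  0.83  0.01 -0.92]
tcp in grip frame ex,ey,n [np.float64(0.8), np.float64(-0.5), np.float64(17.8)]
40 [  0.6  -0.8 -22.2]
-8 [ 0.5 -0.9 25.8]
```

Request:
{"api": "arm_command", "payload": {"commands": [[0,-5,0,0,0,-10,-1],[0,-5,0,0,0,0,-1],[0,-5,0,0,0,0,-1],[0,0,0,0,0,0,-1]]}}

```text
time: 8.1
tool_pos: [616.0, 102.6, 211.2]
tcp_rot: [[-0.01, 0.856, 0.516], [0.975, 0.122, -0.184], [-0.221, 0.502, -0.836]]
ft_force: [-0.3, 0.4, 0.7]
opening: 1.002
grip_force: 0.0
```

```bash
python3 w.py
```

```text
t 8.1 p [616.  102.6 211.2] rv [ 0.15 14.67  0.16] f [-0.3  0.4  0.7] 1.0015706844789891 [-0.64  0.73  0.42  1.91  0.76  0.13 -1.04]
tcp in grip frame ex,ey,n [np.float64(0.7), np.float64(3.3), np.float64(27.8)]
40 [ -6.3  -0.7 -11. ]
-8 [ 5.8 -0.8 35.5]
```

Request:
{"api": "arm_command", "payload": {"commands": [[0,0,0,-3,0,-11.6,-1],[0,0,0,33.8,0,-9.1,-1],[0,0,0,33.8,0,-9.1,-1],[0,0,0,33.8,0,-9.1,-1],[0,0,0,33.8,0,-9.1,-1],[0,0,0,0,0,0,-1]]}}

```text
time: 8.7
tool_pos: [590.3, 240.2, 223.1]
tcp_rot: [[-0.009, 0.857, 0.516], [0.977, 0.119, -0.18], [-0.215, 0.502, -0.838]]
ft_force: [0.7, -0.7, 0.1]
opening: 1.001
grip_force: 0.0
```

```bash
python3 w.py
```

```text
t 8.7 p [590.3 240.2 223.1] rv [ 0.12 14.41 -0.03] f [ 0.7 -0.7  0.1] 1.0010087470062277 [-0.85  0.74  0.34  1.76  0.64  0.4  -1.12]
tcp in grip frame ex,ey,n [np.float64(1.0), np.float64(143.2), np.float64(41.4)]
40 [-138.3   -1.    37. ]
-8 [-126.4   -1.1   83.5]
```

Request:
{"api": "arm_command", "payload": {"commands": [[0,0,0,-34.6,-0.2,9.2,-1],[0,0,0,-34.6,-0.3,9.3,-1],[0,0,0,-34.6,-0.2,9.2,-1],[0,0,0,-34.6,-0.3,9.3,-1],[0,0,0,0,0,0,-1]]}}

```text
time: 9.2
tool_pos: [609.9, 87.5, 223.0]
tcp_rot: [[0.003, 0.857, 0.515], [0.976, 0.11, -0.19], [-0.22, 0.503, -0.836]]
ft_force: [-0.4, 0.5, -0.4]
opening: 1.002
grip_force: 0.0
```

Request:
{"api": "arm_command", "payload": {"commands": [[0,0,0,3,0,11.1,-1],[0,0,0,3,0,11.1,-1],[0,0,0,2.9,0,11.1,-1],[0,0,0,1.5,0,5.6,-1],[0,0,0,0,0,0,-1]]}}

```text
time: 9.7
tool_pos: [629.9, 98.1, 185.3]
tcp_rot: [[-0.006, 0.857, 0.515], [0.975, 0.119, -0.186], [-0.22, 0.501, -0.837]]
ft_force: [-0.5, -0.2, 0.7]
opening: 0.998
grip_force: 0.0
```

```bash
python3 w.py;  python3 - <<'E'
from h import *
a=read_camera("side")[110:290,180:400];b=read_camera("top")[60:240,200:420]
cv2.imwrite("pics/g3.png",cv2.resize(np.hstack([a,b]),None,fx=1.8,fy=1.8)[:,:,::-1])
E
```

```text
t 9.7 p [629.9  98.1 185.3] rv [ 0.06 14.76 -0.03] f [-0.5 -0.2  0.7] 0.9983251552519937 [-0.63  0.79  0.45  1.89  0.77  0.07 -1.06]
tcp in grip frame ex,ey,n [np.float64(-0.9), np.float64(-3.0), np.float64(-1.3)]
40 [ -7.6   0.9 -40.7]
-8 [4.6 0.9 5.7]
```

View pics/g3.png

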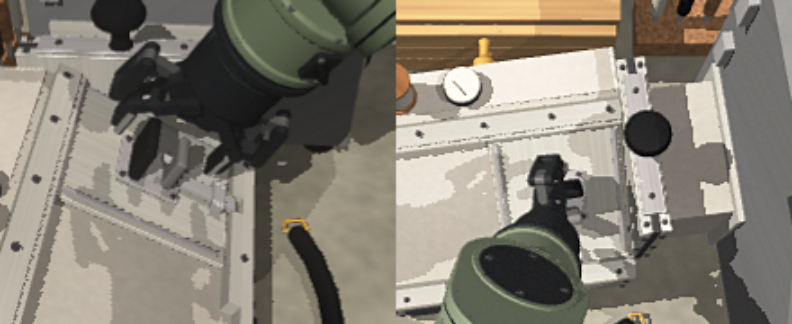

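Request:
{"api": "arm_command", "payload": {"commands": [[0,0,0,4.5,0.9,4.5,-1],[0,0,0,0,0,0,-0.5],[0,0,0,0,0,0,-0.2],[0,0,0,0,0,0,-0.2]]}}

```text
time: 10.2
tool_pos: [632.9, 101.4, 182.3]
tcp_rot: [[-0.005, 0.857, 0.516], [0.976, 0.118, -0.185], [-0.219, 0.502, -0.836]]
ft_force: [-1.0, 0.6, 0.3]
opening: 0.606
grip_force: 0.5
```

```bash
python3 w.py;  python3 - <<'E'
from w import *
T=p-4*0
for sgn in(1,-1):
  for b in (-11,11): print(sgn,b,(proj("side",p+R@np.array([b,sgn*25.5,0]))).round(1))
a=read_camera("side")[130:250,210:350]
cv2.imwrite("pics/g4.png",cv2.resize(a,None,fx=5,fy=5,interpolation=2)[:,:,::-1])
E
```

```text
t 10.2 p [632.9 101.4 182.3] rv [ 0.14 14.75 -0.09] f [-1.   0.6  0.3] 0.6056331499108082 [-0.63  0.8   0.45  1.88  0.77  0.07 -1.06]
tcp in grip frame ex,ey,n [np.float64(0.7), np.float64(-0.2), np.float64(-5.6)]
40 [-11.4  -0.5 -44.1]
-8 [ 0.8 -0.7  2.3]
t 10.2 p [632.9 101.4 182.3] rv [ 0.14 14.75 -0.09] f [-1.   0.6  0.3] 0.6056331499108082 [-0.63  0.8   0.45  1.88  0.77  0.07 -1.06]
tcp in grip frame ex,ey,n [np.float64(0.7), np.float64(-0.2), np.float64(-5.6)]
40 [-11.4  -0.5 -44.1]
-8 [ 0.8 -0.7  2.3]
1 -11 [253.4 184.5]
1 11 [250.2 195.3]
-1 -11 [280.3 197.2]
-1 11 [277.7 207.9]
```

View pics/g4.png

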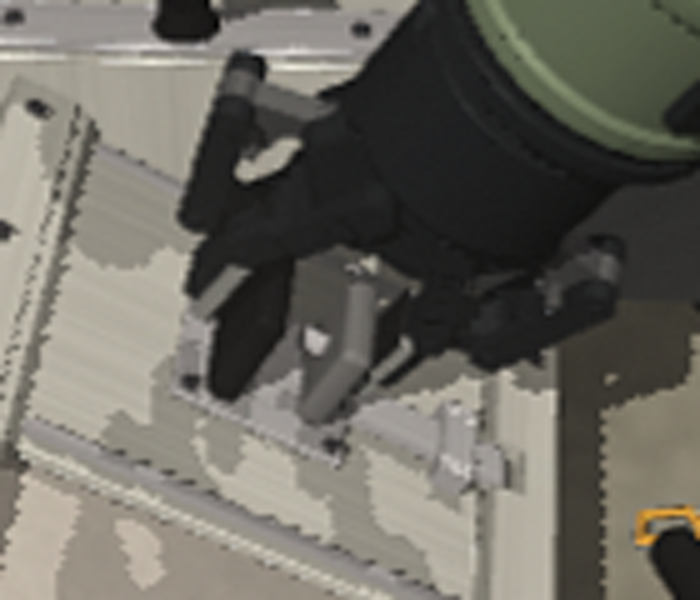

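Request:
{"api": "arm_command", "payload": {"commands": [[0,0,0,0,0,0,0],[0,0,0,0,0,0,0.2],[0,0,0,0,0,0,0.4],[0,0,0,0,0,0,0.6],[0,0,0,0,0,0,0.6]]}}

```text
time: 10.75
tool_pos: [633.6, 101.5, 183.4]
tcp_rot: [[-0.005, 0.856, 0.518], [0.976, 0.118, -0.185], [-0.219, 0.504, -0.835]]
ft_force: [-1.9, 2.2, 17.2]
opening: 0.386
grip_force: 58.8
```

```bash
python3 w.py
```

```text
t 10.75 p [633.6 101.5 183.4] rv [ 0.27 14.73 -0.1 ] f [-1.9  2.2 17.2] 0.38642638272448787 [-0.63  0.8   0.45  1.88  0.77  0.07 -1.06]
tcp in grip frame ex,ey,n [np.float64(1.9), np.float64(-0.1), np.float64(-4.9)]
40 [-11.3  -1.6 -43.5]
-8 [ 0.9 -1.9  2.9]
```

Request:
{"api": "arm_command", "payload": {"commands": [[0,0,0,0,1,-1.5,0.6],[0,0,0,5.8,0,-1.55,0.6],[0,0,0,9.7,0,-2.6,0.6],[0,0,0,9.7,0,-2.6,0.6],[0,0,0,0,0,0,0.6]]}}

```text
time: 11.25
tool_pos: [629.7, 129.4, 183.9]
tcp_rot: [[-0.007, 0.856, 0.517], [0.976, 0.119, -0.183], [-0.219, 0.503, -0.836]]
ft_force: [9.4, 4.5, -5.3]
opening: 0.382
grip_force: 66.3
```

```bash
python3 w.py
```

```text
t 11.25 p [629.7 129.4 183.9] rv [ 0.18 14.64 -0.02] f [ 9.4  4.5 -5.3] 0.38197846759849896 [-0.67  0.8   0.43  1.86  0.75  0.12 -1.08]
tcp in grip frame ex,ey,n [np.float64(2.1), np.float64(28.0), np.float64(-4.5)]
40 [-38.3  -1.9 -36. ]
-8 [-26.2  -2.1  10.5]
```

Request:
{"api": "arm_command", "payload": {"commands": [[0,0,0,11.6,0,-3.1,0.6],[0,0,0,11.6,0,-3.1,0.6],[0,0,0,11.6,0,-3.1,0.6],[0,0,0,11.6,0,-3.1,0.6],[0,0,0,0,0,0,0.6]]}}

```text
time: 11.75
tool_pos: [623.0, 177.3, 184.0]
tcp_rot: [[-0.008, 0.856, 0.517], [0.976, 0.119, -0.183], [-0.218, 0.503, -0.836]]
ft_force: [11.8, 4.5, -8.8]
opening: 0.387
grip_force: 65.9
```

```bash
python3 w.py
```

```text
t 11.75 p [623.  177.3 184. ] rv [ 1.800e-01  1.461e+01 -1.000e-02] f [11.8  4.5 -8.8] 0.3867838724468644 [-0.74  0.81  0.41  1.81  0.71  0.21 -1.11]
tcp in grip frame ex,ey,n [np.float64(2.0), np.float64(76.4), np.float64(-4.4)]
40 [-85.2  -1.9 -23.7]
-8 [-73.   -2.1  22.7]
```

Request:
{"api": "arm_command", "payload": {"commands": [[0,0,0,11.6,0,-3.1,0.6],[0,0,0,11.6,0,-3.1,0.6],[0,0,0,11.6,0,-3.1,0.6],[0,0,0,11.6,0,-3.1,0.6],[0,0,0,8.7,0,-2.3,0.6],[0,0,0,3,0,-0.8,0.6],[0,0,0,0,0,0,0.6]]}}

```text
time: 12.45
tool_pos: [614.8, 235.8, 184.0]
tcp_rot: [[-0.007, 0.856, 0.516], [0.976, 0.118, -0.184], [-0.219, 0.502, -0.836]]
ft_force: [13.9, 4.3, -11.9]
opening: 0.381
grip_force: 65.3
```

```bash
python3 w.py
```

```text
t 12.45 p [614.8 235.8 184. ] rv [ 0.16 14.67 -0.05] f [ 13.9   4.3 -11.9] 0.38112471224761485 [-0.82  0.83  0.37  1.73  0.66  0.33 -1.14]
tcp in grip frame ex,ey,n [np.float64(2.0), np.float64(135.4), np.float64(-4.4)]
40 [-142.2   -1.8   -8.7]
-8 [-130.1   -1.9   37.8]
```

Request:
{"api": "arm_command", "payload": {"commands": [[0,0,0,2.9,0,-0.8,0.6],[0,0,0,1.9,0,-0.5,0.6],[0,0,0,0,0,0,0.6]]}}

```text
time: 12.75
tool_pos: [614.3, 240.0, 184.0]
tcp_rot: [[-0.006, 0.857, 0.516], [0.976, 0.118, -0.185], [-0.219, 0.502, -0.836]]
ft_force: [15.3, 1.5, -14.0]
opening: 0.384
grip_force: 64.9
```

```bash
python3 w.py;  python3 - <<'E'
from h import *
a=read_camera("side")[150:400,130:350];b=read_camera("top")[80:330,160:380]
cv2.imwrite("pics/g5.png",cv2.resize(np.hstack([a,b]),None,fx=1.8,fy=1.8)[:,:,::-1])
E
```

```text
t 12.75 p [614.3 240.  184. ] rv [ 0.15 14.72 -0.07] f [ 15.3   1.5 -14. ] 0.3843726814988745 [-0.82  0.83  0.36  1.73  0.65  0.34 -1.14]
tcp in grip frame ex,ey,n [np.float64(2.0), np.float64(139.7), np.float64(-4.4)]
40 [-146.3   -1.7   -7.4]
-8 [-134.1   -1.9   39. ]
```

View pics/g5.png

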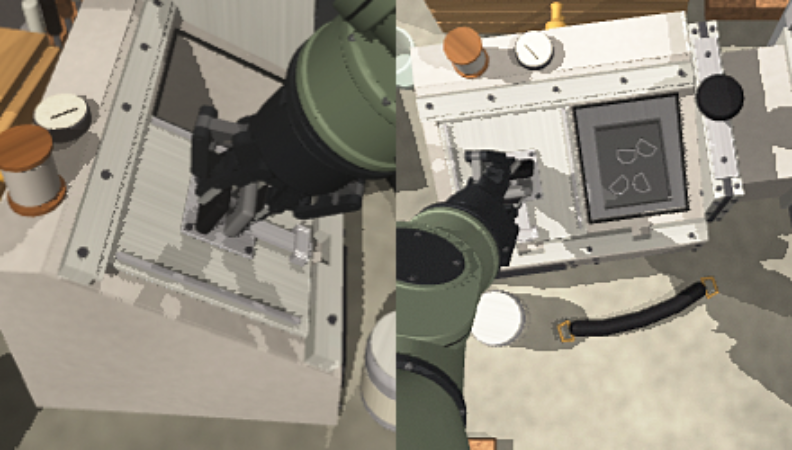

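Request:
{"api": "arm_command", "payload": {"commands": [[0,0,0,0,0,0,0.1],[0,0,0,0,0,0,-0.2],[0,0,0,0,0,0,-0.6],[0,0,0,0,0,0,-1],[0,0,0,0,0,0,-1],[0,0,0,0,0,0,-1]]}}

```text
time: 13.45
tool_pos: [614.0, 239.8, 184.8]
tcp_rot: [[-0.005, 0.856, 0.516], [0.976, 0.118, -0.185], [-0.219, 0.503, -0.836]]
ft_force: [-0.2, -0.9, 0.3]
opening: 0.999
grip_force: 0.0
```

```bash
python3 w.py
```

```text
t 13.45 p [614.  239.8 184.8] rv [ 0.17 14.73 -0.1 ] f [-0.2 -0.9  0.3] 0.9986779206774303 [-0.83  0.83  0.36  1.73  0.65  0.34 -1.14]
tcp in grip frame ex,ey,n [np.float64(2.1), np.float64(139.5), np.float64(-3.5)]
40 [-146.    -1.8   -6.6]
-8 [-133.8   -2.    39.8]
```

Retreat straight along the tool axis and check.

Request:
{"api": "arm_command", "payload": {"commands": [[0,0,0,0,0,-10,-1],[0,0,0,0,0,-20,-1],[0,0,0,0,0,-30,-1],[0,0,0,0,0,-40,-1],[0,0,0,0,0,-40,-1],[0,0,0,0,0,0,-1],[0,0,0,0,0,0,-1]]}}

```text
time: 14.15
tool_pos: [541.3, 266.0, 302.6]
tcp_rot: [[-0.006, 0.856, 0.517], [0.976, 0.118, -0.184], [-0.218, 0.503, -0.836]]
ft_force: [0.1, -0.9, -0.5]
opening: 0.998
grip_force: 0.0
```

```bash
python3 w.py;  python3 - <<'E'
from h import *
a=read_camera("side")[150:400,130:350];b=read_camera("top")[80:330,160:380]
cv2.imwrite("pics/g6.png",cv2.resize(np.hstack([a,b]),None,fx=1.8,fy=1.8)[:,:,::-1])
E
```

```text
t 14.15 p [541.3 266.  302.6] rv [ 0.2  14.66 -0.09] f [ 0.1 -0.9 -0.5] 0.9980868478619102 [-0.94  0.59  0.3   1.73  0.59  0.63 -1.08]
tcp in grip frame ex,ey,n [np.float64(1.8), np.float64(175.5), np.float64(132.7)]
40 [-146.3   -1.9  134.1]
-8 [-134.2   -2.1  180.5]
```

View pics/g6.png

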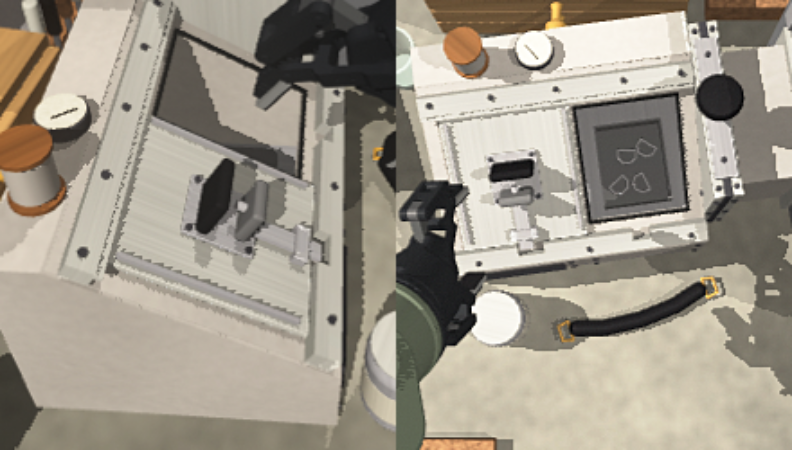

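The hatch is fully open. The grip sits at about (512,170) in the right half, the tongue is in the second notch, and the button is out. The gripper is clear and the bystanders have not moved.

```bash
python3 -c "
from station import job
print(job.close_job())"
```

```text
the job is handed in; nothing more can be done
None
```

I pressed the inner gate home and held it, slid the outer hatch fully open, where the last pictures show it latched, and let go without moving the spool, tin or bag handle; the job is handed in, but the hand-in returned no verdict.

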